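# Clamp a dye pot in the lid-opening jig

### The arm

A 6-joint arm with a two-finger parallel gripper is mounted at the origin on a cart in front of the work surface, level with it; the furniture and walls round the work are solid. World frame = base frame: x ahead of the robot, y to its left, z up, the work surface at z = 0. Lengths are in m, angles in rad, forces in N, time in s.
With the tool pointing down it reaches from about 0.3 to 0.875 m from the base axis. Payload 6.4 kg.
Tool frame: the origin (TCP) lies at the very end of the fingers, on their centre line; the grasp point (between the pads) lies 19 mm behind it; z points along the fingers, y is the line along which they close (so a half turn about z gives the same grasp; the last joint's range is limited). The gripper opens to 85 mm and grips with 20 to 120 N. Pads are 22 mm wide; open, the fingers measure 114 mm over their backs; the gripper's body (76 mm by 85 mm) begins 54 mm behind the grasp point. The pads swing forward as they close: fully open they stand 13 mm farther back than shut.
Start: joints at [1.074, 0.181, 1.607, -0, 1.354, -0.206], TCP at [0.165, 0.551, 0.231] pointing down, gripper open.
Joint ranges: [-2.99, 2.99], [-0.89, 2.07], [0.3, 2.58], [-1.14, 4.28], [0, 2.63], [-3.12, 3.12]. Speed limits (rad/s): [2.57, 2.57, 3.01, 3.14, 3.14, 3.14].

### API

Orientations are given as a unit quaternion [w, x, y, z].
In Python, from bench import ctrl, camera, calibration, order, outline_of gives the robot as it stands.
- The arm moves only by the tool move_arm, never from a script. Its argument "series" is a list that holds one entry, the list of rows, each a list of 5 numbers: the opening, from 0 (shut) to 1 (fully open), then the shift along the tool's x, y, z in mm, then the turn about the tool's z in rad. A call has exactly 10 rows; each row is the pose to reach, as a shift and turn from the pose commanded when the call began, along the tool's axes at that moment; what a row does not reach only later rows make up. A row lasts 1/12 s, in which the tool goes at most 41.7 mm and 7.16 degrees, less where a joint would pass 70% of its speed; a pose out of reach is approached as far as the arm can. A call with a gripper value outside its range is refused whole. The fingers move at their own pace and stop on an object; the grip force is fixed at half the most. Time passes only in rows, so rows that repeat a pose let the fingers close, or fill a call up. It gives the time, the measured TCP pose, the force, the opening and the grip force at its end, in the units of the state.
- ctrl.get_obs(): the state, without advancing time (a new reading comes with each control period).
- camera(name): name is "scene" or "top"; returns (picture, depth): 420x560x3 uint8, blue, green, red; 420x560 float32, m along the optical axis (not along the pixel's ray), 0 where there is no reading.
- calibration(name): a dict with "intrinsics" (3x3 intrinsics, pixels), "rvec" (rotation vector, rad) and "tvec" (3), from world to camera coordinates, as OpenCV has them. Camera axes: x right, y down, z forward; pixel columns grow to the right and rows downward; lengths in m; the calibration is good to about 2 mm. A picture is of the moment at which its call begins. calibration takes no time and is no camera call.
- order.hand_in(): hands the job in; it is judged then, once.
Trained networks look in the newest picture that a camera, given by its name, has taken for a name from the list of things; names that differ only in an ending like _2 or _b are one class to them, and where a whole thing is asked for, a point or a joint stands for the part that bears it (a point fixed in the world has none). Each returns a list of dicts, best first, with "conf" (0 to 1); they miss things now and then, are a little off and sometimes report something else, mostly with a low value. They report only what shows in the picture. A call takes as long as a camera call. They do not tell look-alikes from the thing itself.
- outline_of(target, camera): "region" (420x560 bool, what is visible of it) and "bbox" ([centre column, centre row, width, height] in pixels, round what is visible of it).
The state is a dict: "time_s": time; "q": joint angles; "dq": joint speeds; "joint_efforts": joint torques, N m; "eef_pos": TCP position; "eef_rot": TCP orientation; "wrist_force": force on the tool from outside, world axes, zero at the start; "torque": the same for the moment, N m; "opening": opening from 0.0 (shut) to 1.0 (fully open); "grasp_force": force on a finger pad.
Only numpy, scipy, OpenCV 4.12 (cv2) and the standard library are available. Lean on these libraries where they do the work, as an engineer would, in place of code of your own. Each camera call takes 0.05 s, during which the arm holds its last target. There are 200 camera calls.

### The job

Get the dye pot with the black lid ready to be opened one-handed: push the jig's swing gate out of the way, slide the pot along the table all the way home into the V of the jig, then push the gate shut until its pad presses the pot firmly into the V and stays there. Only push with the fingertips or the outside of the fingers: pinch and lift nothing, keep the pot standing, push gently rather than ramming, and leave the white-lidded pots and the cups where they stand.

Things in the scene. Friction and masses are not known exactly. Their poses are not given: they have to be found in the camera images.
- black_pot: round dye pot with a black lid and purple powder, the one to clamp: 54 mm diameter at the lid, 52 mm at the body, 44 mm high, about 80 g, slides freely on the table. Origin at the centre of its underside, z up
- pink_pot: round dye pot with a white lid and pink label band, 60 mm diameter, 52 mm high; leave alone. Origin at the centre of its underside
- green_pot: round dye pot with a white lid and green label band, 60 mm diameter, 52 mm high; leave alone. Origin at the centre of its underside
- cup: clear plastic cup with a little pink in its bottom, beyond the jig, 70 mm diameter, 81 mm high; leave alone. Origin at the centre of its underside
- jig: pale wooden pot-holding jig fixed to the table, 36 mm high. Origin on the table where the centre of the pot's underside is when home. x points into the 90-degree rubber-lined V, mouth looks to -x, z up. Before the V a lane 72 mm wide (y -36 to 36 mm) between two cheeks ending at x = -14; wood reaches x = 66, y = +-64. Steel pivot bracket at x -61 to -14, y -74 to -44 mm, 42 mm high
- gate_knob (a point): middle of the red plastic knob that stands on the gate's end, 132 mm from the pin, 22 mm diameter, z 30 to 48 mm. Pushing the knob or the bar's end from either side swings the gate
- gate: the whole swing gate, bar, pad and knob in one piece. Origin on the table at its pin, y along the bar towards the knob, x towards the side that carries the black rubber pad. The pad is 44 mm long, its middle 58 mm from the pin, its face 12 mm from the bar's middle line, z 10 to 32 mm
- gate_hinge (a joint): swing gate: aluminium bar 12 mm thick, z 12 to 30 mm, 143 mm long from its upright pin at x -38, y -58 mm in the jig's frame. Rad: 0 = shut, bar along the jig's +y, pad just touching a pot that is home; grows counter-clockwise from above as it opens; 1.57 = along the jig's -x beside the lane; lane free from about 1.5. Range -0.15 to 2.0. Stiff: stays where left, 2 to 3 N at the knob moves it
There are look-alikes about, which are no part of the job. What is shaped like the black_pot but blue or turquoise is not meant.

How it is judged:
By the outcome, as a careful person would: the job done as asked, in the order asked, and still so for the second after the job is handed in, with the robot touching nothing.
It also fails if it takes over 64 s, if anything falls off the work surface, if the arm or the gripper's body presses on something with over 40 N, if the wrist force passes 120 N, or if a joint passes its speed limit or range.

## Working session

There is one attempt and no reset: what is moved stays moved. The work goes in short steps, Python scripts to look and compute and a tool call to move; the robot and the scene stay as the last step left them, time stands still between calls to the robot, and variables do not carry over. Pictures are saved under pics/ and viewed, at most 10 in all, crops included, and the job is handed in when it is done.

Besides the shell and the picture viewer there is one more tool, called after "Call:" as name([rows], argument=value, ...), one row to a line, values as JSON. move_arm: Moves the arm, as the interface text tells. Its arguments: {"type":"object","properties":{"series":{"type":"array","items":{"type":"array","items":{"type":"array","items":{"type":"number"}}}}},"required":["series"]}

```bash
mkdir -p pics; cat > h.py <<'E'
import numpy as np, cv2
from bench import ctrl, camera, calibration, order, outline_of
def cal(n):
    c=calibration(n); R=cv2.Rodrigues(np.array(c["rvec"],float))[0]
    return np.array(c["intrinsics"],float),R,np.array(c["tvec"],float).ravel()
def world(n,depth,mask=None):
    K,R,t=cal(n); v,u=np.nonzero((depth>0) if mask is None else mask&(depth>0)); d=depth[v,u]
    P=np.c_[(u-K[0,2])/K[0,0]*d,(v-K[1,2])/K[1,1]*d,d]
    return (P-t)@R,u,v
def proj(n,P):
    K,R,t=cal(n); p=(np.atleast_2d(P)@R.T+t)@K.T; return p[:,:2]/p[:,2:]
E
python3 - <<'E'
from h import *
o=ctrl.get_obs();print(o["time_s"],o["eef_pos"],o["eef_rot"],o["opening"])
for n in("scene","top"):
    im,d=camera(n); cv2.imwrite(f"pics/{n}0.png",im); np.save(f"{n}_d.npy",d)
    for t in("black_pot","pink_pot","green_pot","cup","jig","gate_knob","gate"):
        for r in outline_of(t,n)[:4]:
            P,u,v=world(n,d,r["region"])
            if len(P): print(n,t,round(r["conf"],2),np.round(r["bbox"]),"med",np.round(np.median(P,0),3),"lo",np.round(np.percentile(P,3,axis=0),3),"hi",np.round(np.percentile(P,97,axis=0),3))
E
```

```text
0.0 [0.16458683 0.55037106 0.2303777 ] [-3.03560623e-04  1.44916127e-01  9.89443556e-01 -8.20337971e-04] 0.9981093410762272
scene black_pot 0.85 [363. 202.  20.  29.] med [ 0.426 -0.14   0.041] lo [ 0.404 -0.175  0.001] hi [ 0.454 -0.126  0.045]
scene black_pot 0.79 [335. 178.  18.  22.] med [ 0.523 -0.198  0.04 ] lo [ 0.502 -0.232  0.004] hi [ 0.549 -0.186  0.045]
scene black_pot 0.66 [318. 146.  22.  31.] med [ 0.631 -0.288  0.039] lo [ 0.611 -0.355  0.002] hi [ 0.668 -0.275  0.045]
scene pink_pot 0.63 [304. 166.  27.  23.] med [ 0.619 -0.186  0.045] lo [ 0.598 -0.224  0.003] hi [ 0.651 -0.172  0.053]
scene pink_pot 0.37 [237. 307. 106.  86.] med [0.536 0.256 0.032] lo [0.467 0.162 0.002] hi [0.605 0.302 0.04 ]
scene green_pot 0.59 [378. 177.  29.  29.] med [ 0.434 -0.238  0.047] lo [ 0.409 -0.278  0.004] hi [ 0.462 -0.225  0.053]
scene cup 0.77 [131. 276.  42.  43.] med [0.73  0.296 0.052] lo [0.692 0.266 0.005] hi [0.756 0.327 0.08 ]
scene jig 0.65 [237. 306. 106.  83.] med [0.535 0.257 0.033] lo [0.465 0.163 0.005] hi [0.603 0.301 0.041]
scene gate_knob 0.88 [253. 284.  68.  29.
[... 632 characters left out ...]
0.552 -0.186  0.046]
top pink_pot 0.65 [351. 187.  33.  28.] med [ 0.626 -0.199  0.05 ] lo [ 0.601 -0.229  0.003] hi [ 0.654 -0.173  0.054]
top green_pot 0.91 [377. 270.  31.  30.] med [ 0.441 -0.248  0.05 ] lo [ 0.414 -0.278  0.005] hi [ 0.466 -0.225  0.053]
top cup 0.94 [133. 145.  36.  31.] med [0.731 0.308 0.042] lo [0.698 0.268 0.015] hi [0.757 0.33  0.081]
top jig 0.68 [169. 229.  67.  70.] med [0.551 0.248 0.033] lo [0.476 0.161 0.003] hi [0.608 0.295 0.043]
top gate_knob 0.94 [192. 235.  13.  55.] med [0.527 0.171 0.029] lo [0.462 0.154 0.018] hi [0.581 0.185 0.048]
top gate_knob 0.42 [356. 231.  28.  24.] med [ 0.529 -0.209  0.042] lo [ 0.506 -0.236  0.003] hi [ 0.553 -0.186  0.046]
```

View pics/scene0.png

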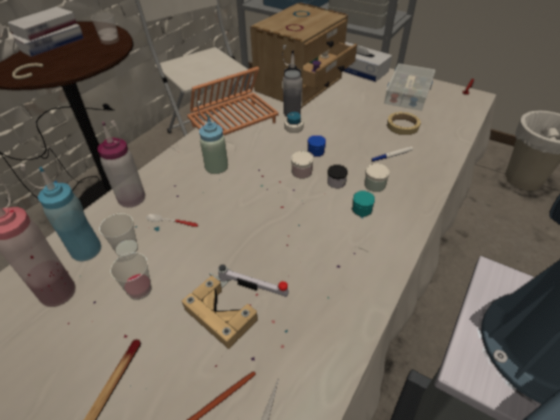

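View pics/top0.png

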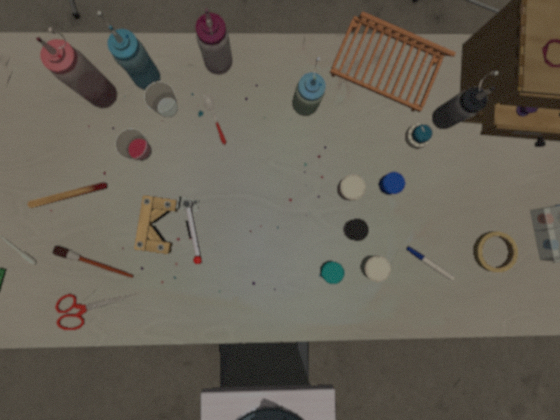

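The black-lid pot is at top (356,230). The jig is at (157,225) with its mouth to the right (world −y), and the red knob is at (198,260), so the gate is nearly shut. Next I fit the jig, gate and pot.

```bash
cat > fit.py <<'E'
from h import *
from scipy.optimize import least_squares
def red(n,im,d):
    hsv=cv2.cvtColor(im,cv2.COLOR_BGR2HSV); P,u,v=world(n,d); H=hsv[v,u]
    return P,H
def knob(n,im,d,c=(0.5,0.15),r=0.3):
    P,H=red(n,im,d)
    m=((H[:,0]<8)|(H[:,0]>172))&(H[:,1]>150)&(H[:,2]>80)&(P[:,2]>.03)&(P[:,2]<.056)&(np.hypot(P[:,0]-c[0],P[:,1]-c[1])<r)
    Q=P[m&(P[:,2]>.042)]
    return m.sum(),Q.mean(0) if len(Q) else None
def circ(Q,r):
    f=least_squares(lambda c:np.hypot(Q[:,0]-c[0],Q[:,1]-c[1])-r,Q[:,:2].mean(0),loss='soft_l1',f_scale=.002);return f.x
E
python3 - <<'E'
from fit import *
for n in("scene","top"):
    im=cv2.imread(f"pics/{n}0.png"); d=np.load(f"{n}_d.npy")
    print(n,"knob",knob(n,im,d))
    P,H=red(n,im,d)
    near=(abs(P[:,0]-.54)<.1)&(P[:,1]>.12)&(P[:,1]<.34)
    w=near&(H[:,0]>10)&(H[:,0]<28)&(H[:,1]>90)&(P[:,2]>.03)&(P[:,2]<.042)
    Q=P[w]; r=cv2.minAreaRect((Q[:,:2]*1000).astype(np.float32)); print("wood",len(Q),r, Q[:,2].mean())
    b=near&~w&(P[:,2]>.02)&(P[:,2]<.055)&(P[:,1]<.21)
    B=P[b]; g=B[(B[:,2]>.024)&(B[:,2]<.034)&(B[:,1]<.195)]; 
    vx,vy,x0,y0=cv2.fitLine((g[:,:2]*1000).astype(np.float32),cv2.DIST_HUBER,0,.01,.01).ravel();print("bar",len(g),vx,vy,x0,y0)
    k=near&(P[:,2]>.036)&(P[:,2]<.046)&(P[:,0]>.56); print("bracket",k.sum(),np.round(np.percentile(P[k],[3,50,97],axis=0),3).tolist())
    e=(np.hypot(P[:,0]-.53,P[:,1]+.208)<.045)&(P[:,2]>.039)&(P[:,2]<.048); T=P[e];print("pot",cv2.minEnclosingCircle((T[:,:2]*1000).astype(np.float32)),T[:,:2].mean(0))
im=cv2.imread("pics/top0.png")[180:280,110:240]; im=cv2.resize(im,None,fx=4,fy=4,interpolation=cv2.INTER_CUBIC)
jm=cv2.imread("pics/scene0.png")[250:350,160:310]; jm=cv2.resize(jm,(600,400),interpolation=cv2.INTER_CUBIC)
cv2.imwrite("pics/crop0.png",cv2.resize(np.hstack([im*1,jm[:400]]),(800,286)))
E
```

```text
scene knob (np.int64(58), array([0.46094952, 0.16186769, 0.04617313]))
wood 1620 ((543.9946899414062, 258.0724182128906), (78.44403076171875, 125.54704284667969), 81.03643035888672) 0.03439329032515672
bar 440 0.9795928 0.20099242 523.89825 174.41876
bracket 242 [[0.564, 0.182, 0.036], [0.591, 0.248, 0.037], [0.605, 0.289, 0.043]]
pot ((526.2755737304688, -211.778564453125), 28.218631744384766) [ 0.52696996 -0.20936848]
top knob (np.int64(38), array([0.46523246, 0.15919928, 0.04689056]))
wood 1154 ((546.7450561523438, 257.03167724609375), (78.9511489868164, 125.25608825683594), 81.50303649902344) 0.03451482328647832
bar 322 0.9805519 0.19625996 530.8524 172.7677
bracket 254 [[0.564, 0.18, 0.036], [0.594, 0.245, 0.037], [0.608, 0.288, 0.043]]
pot ((529.41650390625, -211.16375732421875), 27.01389503479004) [ 0.52935412 -0.21059588]
```

View pics/crop0.png

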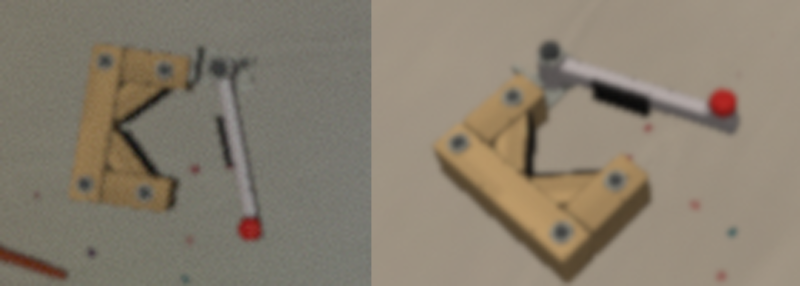

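```bash
cat > plan.py <<'E'
from h import *
from scipy.spatial.transform import Rotation as Ro
JA=np.deg2rad(81.3); J0=np.array([.5415,.2318]); JX=np.array([np.cos(JA),np.sin(JA)]); JY=np.array([-JX[1],JX[0]])
def j2w(x,y): return J0+x*JX+y*JY
def w2j(p): d=np.array(p[:2])-J0; return d@JX,d@JY
PIN=j2w(-.038,-.058)
def ang(a): return np.array([np.cos(a),np.sin(a)])
def h(n,ty,hy=.0145,hx=.011): return hy*abs(n@ang(ty))+hx*abs(n@ang(ty+np.pi/2))
def gatept(g,r,gap,side,ty):  # side +1 pad side, -1 outside
    y=JA+np.pi/2+g; x=ang(y-np.pi/2)
    return PIN+r*ang(y)+side*(.006+h(x,ty)+gap)*x
def gang(k): d=np.array(k[:2])-PIN; return (np.arctan2(d[1],d[0])-JA-np.pi/2+np.pi)%(2*np.pi)-np.pi
def shift(p,q,tgt):  # tool-frame mm
    q=np.array(q); R=Ro.from_quat([q[1],q[2],q[3],q[0]]).as_matrix()
    return np.round(R.T@(np.array(tgt)-np.array(p))*1000,0)
E
python3 - <<'E'
from plan import *
o=ctrl.get_obs();p,q=o["eef_pos"],o["eef_rot"];ty=np.deg2rad(73.3)
print(PIN,gang((.463,.1605)))
s=gatept(.34,.112,.008,1,ty); print(s,w2j(s),shift(p,q,[*s,.23]))
s0=[*s,.014]
for g in np.linspace(.34,1.66,25):
    t=gatept(g,.112,0,1,ty); print(round(g,2),shift(s0,q,[*t,.014]))
E
```

```text
[0.59308473 0.1854641 ] 0.34144500976762693
[0.47708716 0.19589085] (np.float64(-0.045239109612293965), np.float64(0.05824005098324535)) [-401. -251.    1.]
0.34 [-4. -7. -0.]
0.4 [ -5. -13.  -0.]
0.45 [ -8. -19.  -0.]
0.5 [-10. -25.  -0.]
0.56 [-13. -30.  -0.]
0.62 [-16. -36.  -0.]
0.67 [-19. -41.  -0.]
0.72 [-23. -46.  -0.]
0.78 [-27. -51.  -0.]
0.84 [-32. -56.  -0.]
0.89 [-37. -61.  -0.]
0.94 [-42. -65.  -0.]
1.0 [-47. -69.   0.]
1.06 [-53. -73.   0.]
1.11 [-59. -76.   0.]
1.16 [-65. -79.   0.]
1.22 [-71. -82.   0.]
1.27 [-78. -84.   0.]
1.33 [-84. -86.   0.]
1.38 [-91. -88.   0.]
1.44 [-98. -89.   0.]
1.5 [-103.  -90.    0.]
1.55 [-109.  -90.    0.]
1.6 [-114.  -90.    0.]
1.66 [-120.  -90.    0.]
```

Call:
move_arm([
  [[0, -30, -19, 0, 0], [0, -62, -39, 0, 0], [0, -94, -59, 0, 0], [0, -126, -79, 0, 0], [0, -158, -99, 0, 0], [0, -190, -119, 0, 0], [0, -222, -139, 0, 0], [0, -254, -159, 0, 0], [0, -286, -179, 0, 0], [0, -318, -199, 0, 0]],
])

```text
time_s: 1.63
eef_pos: [0.4135, 0.2675, 0.2316]
eef_rot: [0.0, 0.145, 0.989, 0.0]
wrist_force: [0.4, 0.6, -0.1]
opening: 0.003
grasp_force: 0.0
```

Call:
move_arm([
  [[0, -30, -19, 20, 0], [0, -60, -38, 50, 0], [0, -83, -52, 85, 0], [0, -83, -52, 115, 0], [0, -83, -52, 145, 0], [0, -83, -52, 170, 0], [0, -83, -52, 190, 0], [0, -83, -52, 205, 0], [0, -83, -52, 216, 0], [0, -83, -52, 216, 0]],
])

```text
time_s: 2.47
eef_pos: [0.4754, 0.1951, 0.0131]
eef_rot: [-0.002, 0.145, 0.989, -0.001]
wrist_force: [-1.0, -0.3, 0.6]
opening: -0.001
grasp_force: 0.0
```

Call:
move_arm([
  [[0, -4, -5, 0, 0], [0, -5, -10, 0, 0], [0, -6, -15, 0, 0], [0, -8, -20, 0, 0], [0, -10, -25, 0, 0], [0, -13, -30, 0, 0], [0, -16, -36, 0, 0], [0, -19, -41, 0, 0], [0, -23, -46, 0, 0], [0, -27, -51, 0, 0]],
])

```text
time_s: 3.3
eef_pos: [0.4883, 0.1382, 0.0152]
eef_rot: [-0.0, 0.145, 0.989, -0.0]
wrist_force: [0.5, 4.2, 0.2]
opening: 0.001
grasp_force: 1.3
```

Call:
move_arm([
  [[0, -5, -5, 0, 0], [0, -10, -10, 0, 0], [0, -15, -14, 0, 0], [0, -20, -18, 0, 0], [0, -26, -22, 0, 0], [0, -32, -25, 0, 0], [0, -38, -28, 0, 0], [0, -44, -31, 0, 0], [0, -51, -33, 0, 0], [0, -57, -35, 0, 0]],
])

```text
time_s: 4.13
eef_pos: [0.5333, 0.0885, 0.0151]
eef_rot: [-0.0, 0.145, 0.989, -0.0]
wrist_force: [-1.5, 2.9, -0.0]
opening: -0.003
grasp_force: 1.3
```

Call:
move_arm([
  [[0, -6, -2, 0, 0], [0, -12, -3, 0, 0], [0, -19, -4, 0, 0], [0, -25, -4, 0, 0], [0, -30, -4, 0, 0], [0, -36, -4, 0, 0], [0, -39, -4, 0, 0], [0, -39, -4, 0, 0], [0, -30, -4, 0, 0], [0, -25, -4, -20, 0]],
])

```text
time_s: 4.97
eef_pos: [0.5523, 0.0779, 0.0321]
eef_rot: [-0.003, 0.145, 0.989, -0.0]
wrist_force: [-1.5, -0.7, 0.3]
opening: -0.0
grasp_force: 0.0
```

```bash
python3 - <<'E'
from fit import *
from plan import gang
print({k:np.round(ctrl.get_obs()[k],3) for k in("eef_pos","wrist_force")})
for n in("scene","top"):
    im,d=camera(n); cv2.imwrite(f"pics/{n}1.png",im)
    a=knob(n,im,d,(.59,.06),.12);print(a, gang(a[1]) if a[1] is not None else 0)
E
```

```text
{'eef_pos': array([0.552, 0.078, 0.032]), 'wrist_force': array([-1.538, -0.673,  0.294])}
(np.int64(0), None) 0
(np.int64(0), None) 0
```

Call:
move_arm([
  [[0, 0, 0, -40, 0], [0, 0, 0, -75, 0], [0.45, 0, -30, -110, 0.12], [0.45, -10, -65, -110, 0.24], [0.45, -20, -100, -110, 0.36], [0.45, -30, -140, -110, 0.48], [0.45, -40, -180, -110, 0.6], [0.45, -48, -220, -110, 0.72], [0.45, -56, -260, -110, 0.84], [0.45, -64, -300, -110, 0.96]],
])

```text
time_s: 5.9
eef_pos: [0.5305, -0.23, 0.1453]
eef_rot: [0.001, 0.588, 0.809, -0.0]
wrist_force: [0.1, 0.5, -0.3]
opening: 0.448
grasp_force: 0.0
```

```bash
python3 - <<'E'
from fit import *
from plan import gang,shift,w2j,JX
o=ctrl.get_obs();p,q=o["eef_pos"],o["eef_rot"];print(o["time_s"],p,q,o["opening"],o["wrist_force"])
for n in("scene","top"):
    im,d=camera(n); cv2.imwrite(f"pics/{n}2.png",im)
    a=knob(n,im,d,(.59,.06),.12);print(a, gang(a[1]) if a[1] is not None else 0)
s=np.array([.5285,-.2105])-.047*JX
print(s,shift(p,q,[*s,.010]))
R=cv2.Rodrigues
from scipy.spatial.transform import Rotation as Ro
y=Ro.from_quat([q[1],q[2],q[3],q[0]]).as_matrix()[:,1];print(np.degrees(np.arctan2(y[1],y[0])))
E
```

```text
5.9 [ 0.53054747 -0.22998068  0.14534796] [ 8.20753948e-04  5.87832964e-01  8.08981896e-01 -1.58299858e-04] 0.4479583983632675 [ 0.06188474  0.54288023 -0.262128  ]
(np.int64(40), array([0.58304017, 0.05601025, 0.04614944])) 1.645203266559097
(np.int64(40), array([0.58736446, 0.05343378, 0.0467397 ])) 1.6793415703520713
[ 0.52139074 -0.25695921] [-23. -17. 135.]
17.99324348636551
```

View pics/top2.png

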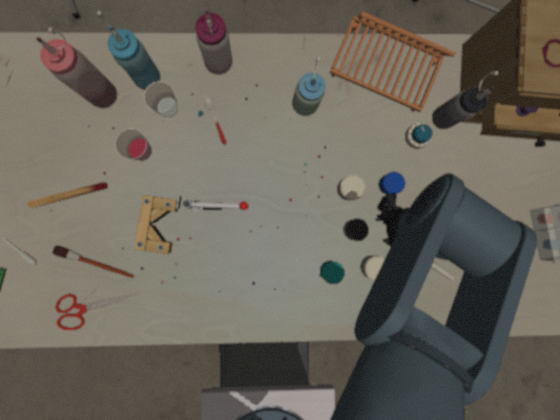

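The gate now stands open at about 1.66 rad (knob at 243,205), and the pot is untouched at (356,230). Next I lower the fingers behind the pot.

Call:
move_arm([
  [[0.45, -8, -6, 0, 0.12], [0.45, -16, -12, 0, 0.24], [0.45, -23, -17, 10, 0.36], [0.45, -23, -17, 30, 0.466], [0.45, -23, -17, 55, 0.466], [0.45, -23, -17, 80, 0.466], [0.45, -23, -17, 100, 0.466], [0.45, -23, -17, 118, 0.466], [0.45, -23, -17, 130, 0.466], [0.45, -23, -17, 135, 0.466]],
])

```text
time_s: 6.83
eef_pos: [0.521, -0.2537, 0.0082]
eef_rot: [-0.001, 0.756, 0.654, -0.0]
wrist_force: [0.0, 0.5, 0.6]
opening: 0.449
grasp_force: 0.0
```

```bash
python3 - <<'E'
from plan import *
o=ctrl.get_obs();p,q=o["eef_pos"],o["eef_rot"];print(o["time_s"],p,o["opening"],o["wrist_force"])
R=Ro.from_quat([q[1],q[2],q[3],q[0]]).as_matrix();print(np.degrees(np.arctan2(R[1,1],R[0,1])),R[:,0])
print("tcp jig",w2j(p),"pot jig",w2j((.5285,-.2105)))
E
```

```text
6.8333 [ 0.52098257 -0.25372904  0.00817274] 0.44916611528320716 [0.02381839 0.51472183 0.57868952]
-8.30846149523535 [0.14450531 0.98950324 0.00124725]
tcp jig (np.float64(-0.48304597554441764), np.float64(-0.053160165577390193)) pot jig (np.float64(-0.43917723679869464), np.float64(-0.05405224026683224))
```

Call:
move_arm([
  [[0.45, 3, 0, 0, 0], [0.45, 6, 0, 0, 0], [0.45, 9, 0, 0, 0], [0.45, 12, 0, 0, 0], [0.45, 15, 0, 0, 0], [0.45, 19, 0, 0, 0], [0.45, 24, 0, 0, 0], [0.45, 30, -1, 0, 0], [0.45, 36, -2, 0, 0], [0.45, 42, -3, 0, 0]],
])

```text
time_s: 7.67
eef_pos: [0.5255, -0.2127, 0.0107]
eef_rot: [0.001, 0.757, 0.654, 0.0]
wrist_force: [1.0, -2.3, 1.8]
opening: 0.447
grasp_force: 1.5
```

Call:
move_arm([
  [[0.45, 7, -2, 0, 0], [0.45, 14, -4, 0, 0], [0.45, 21, -6, 0, 0], [0.45, 28, -8, 0, 0], [0.45, 35, -10, 0, 0], [0.45, 42, -13, 0, 0], [0.45, 49, -15, 0, 0], [0.45, 56, -17, 0, 0], [0.45, 63, -19, 0, 0], [0.45, 70, -21, 0, 0]],
])

```text
time_s: 8.5
eef_pos: [0.5145, -0.1399, 0.0103]
eef_rot: [-0.0, 0.757, 0.654, -0.0]
wrist_force: [1.0, -3.2, 3.1]
opening: 0.449
grasp_force: 1.8
```

```bash
cat > look.py <<'E'
from fit import *
from plan import *
def look(tag):
    o=ctrl.get_obs();p=o["eef_pos"];print(o["time_s"],p,"tcp jig",np.round(w2j(p),4),o["wrist_force"].round(1) if hasattr(o["wrist_force"],"round") else o["wrist_force"])
    for n in("scene","top"):
        im,d=camera(n); cv2.imwrite(f"pics/{n}{tag}.png",im)
        for r in outline_of("black_pot",n)[:4]:
            P,u,v=world(n,d,r["region"]); T=P[(P[:,2]>.038)&(P[:,2]<.05)]; 
            if len(T)<10: continue
            c,rad=cv2.minEnclosingCircle((T[:,:2]*1000).astype(np.float32)); c=np.array(c)/1000
            print(n,round(r["conf"],2),np.round(c,3),round(rad,1),"jig",np.round(w2j(c),4))
        a=knob(n,im,d,PIN,.17);print("gate",gang(a[1]) if a[1] is not None else None,a[0])
E
python3 -c "
from look import *
look(3)"
```

```text
8.5 [ 0.5144547  -0.13994313  0.01026971] tcp jig [-0.3716 -0.0295] [ 1.  -3.2  3.1]
scene 0.84 [ 0.52  -0.113] 30.6 jig [-0.3437 -0.0313]
scene 0.73 [ 0.429 -0.152] 28.0 jig [-0.3963  0.0532]
scene 0.73 [ 0.643 -0.294] 24.4 jig [-0.5043 -0.1795]
gate 1.6480149600671368 41
top 0.76 [ 0.638 -0.301] 27.3 jig [-0.5117 -0.176 ]
top 0.67 [ 0.52  -0.106] 26.5 jig [-0.3375 -0.0301]
top 0.57 [ 0.429 -0.154] 26.6 jig [-0.3979  0.0525]
gate 1.6804774883793954 40
```

Call:
move_arm([
  [[0.45, 7, -3, 0, 0], [0.45, 14, -6, 0, 0], [0.45, 21, -9, 0, 0], [0.45, 28, -12, 0, 0], [0.45, 35, -15, 0, 0], [0.45, 42, -18, 0, 0], [0.45, 49, -21, 0, 0], [0.45, 56, -24, 0, 0], [0.45, 63, -27, 0, 0], [0.45, 70, -30, 0, 0]],
])

```text
time_s: 9.53
eef_pos: [0.4949, -0.0663, 0.0103]
eef_rot: [0.0, 0.757, 0.654, 0.0]
wrist_force: [-0.4, -1.1, 0.7]
opening: 0.447
grasp_force: 0.4
```

Call:
move_arm([
  [[0.45, 7, 0, 0, 0], [0.45, 14, 0, 0, 0], [0.45, 21, 0, 0, 0], [0.45, 28, 0, 0, 0], [0.45, 35, 0, 0, 0], [0.45, 42, 0, 0, 0], [0.45, 49, 0, 0, 0], [0.45, 56, 0, 0, 0], [0.45, 63, 0, 0, 0], [0.45, 70, 0, 0, 0]],
])

```text
time_s: 10.37
eef_pos: [0.5054, 0.0029, 0.0103]
eef_rot: [-0.0, 0.757, 0.654, -0.0]
wrist_force: [0.3, -1.1, -0.4]
opening: 0.451
grasp_force: 0.4
```

```bash
python3 -c "
from look import *
look(4)"
```

```text
10.3667 [0.50536749 0.00293393 0.01026978] tcp jig [-0.2317  0.0011] [ 0.3 -1.1 -0.4]
scene 0.97 [ 0.428 -0.151] 27.5 jig [-0.3958  0.0547]
scene 0.71 [0.509 0.033] 27.5 jig [-0.2019  0.0017]
gate 1.6463266069792812 40
top 0.89 [ 0.638 -0.3  ] 26.8 jig [-0.5111 -0.1762]
top 0.69 [ 0.431 -0.152] 26.7 jig [-0.3958  0.0514]
gate 1.6784211706101004 40
```

Call:
move_arm([
  [[0.45, 8, 0, 0, 0], [0.45, 16, 0, 0, 0], [0.45, 24, 0, 0, 0], [0.45, 32, 0, 0, 0], [0.45, 40, 1, 0, 0], [0.45, 48, 1, 0, 0], [0.45, 56, 1, 0, 0], [0.45, 64, 1, 0, 0], [0.45, 72, 1, 0, 0], [0.45, 80, 1, 0, 0]],
])

```text
time_s: 11.4
eef_pos: [0.518, 0.0821, 0.0103]
eef_rot: [-0.0, 0.757, 0.654, -0.0]
wrist_force: [-0.3, -1.3, 0.1]
opening: 0.449
grasp_force: 0.5
```

Call:
move_arm([
  [[0.45, 8, 0, 0, 0], [0.45, 16, 0, 0, 0], [0.45, 24, 0, 0, 0], [0.45, 32, 0, 0, 0], [0.45, 40, 1, 0, 0], [0.45, 48, 1, 0, 0], [0.45, 56, 1, 0, 0], [0.45, 64, 1, 0, 0], [0.45, 70, 1, 0, 0], [0.45, 76, 1, 0, 0]],
])

```text
time_s: 12.23
eef_pos: [0.53, 0.157, 0.0103]
eef_rot: [0.0, 0.757, 0.654, -0.0]
wrist_force: [-0.3, -1.1, -0.2]
opening: 0.455
grasp_force: 0.6
```

```bash
python3 -c "
from look import *
look(5)"
```

```text
12.2333 [0.53002111 0.15695465 0.0102752 ] tcp jig [-0.0757  0.    ] [-0.3 -1.1 -0.2]
scene 0.74 [ 0.428 -0.153] 27.8 jig [-0.3973  0.0538]
scene 0.67 [0.533 0.186] 27.5 jig [-0.0465  0.0016]
gate None 0
top 0.91 [ 0.638 -0.301] 27.2 jig [-0.512  -0.1761]
top 0.81 [ 0.43  -0.152] 26.9 jig [-0.3959  0.0518]
gate 1.677690407371247 39
```

Call:
move_arm([
  [[0.45, 5, 0, 0, 0], [0.45, 10, 0, 0, 0], [0.45, 15, 0, 0, 0], [0.45, 20, 0, 0, 0], [0.45, 25, 0, 0, 0], [0.45, 29, 0, 0, 0], [0.45, 33, 0, 0, 0], [0.45, 36, 0, 0, 0], [0.45, 39, 0, 0, 0], [0.45, 41, 0, 0, 0]],
])

```text
time_s: 13.27
eef_pos: [0.536, 0.1972, 0.0103]
eef_rot: [0.0, 0.757, 0.654, -0.0]
wrist_force: [-1.2, -0.3, 0.4]
opening: 0.454
grasp_force: 0.5
```

Call:
move_arm([
  [[0.45, 1, 0, 0, 0], [0.45, 2, 0, 0, 0], [0.45, 3, 0, 0, 0], [0.45, 3, 0, 0, 0], [0.45, 4, 0, 0, 0], [0.45, 4, 0, 0, 0], [0.45, 5, 0, 0, 0], [0.45, 5, 0, 0, 0], [0.45, 5, 0, 0, 0], [0.45, 5, 0, 0, 0]],
])

```text
time_s: 14.1
eef_pos: [0.5368, 0.2014, 0.0104]
eef_rot: [0.0, 0.757, 0.654, -0.0]
wrist_force: [0.9, -3.3, 0.6]
opening: 0.451
grasp_force: 2.1
```

```bash
python3 -c "
from look import *
look(6)"
```

```text
14.1 [0.53684794 0.20140396 0.01037075] tcp jig [-0.0307  0.    ] [ 0.9 -3.3  0.6]
scene 0.91 [ 0.428 -0.152] 27.9 jig [-0.3966  0.0537]
scene 0.72 [0.539 0.23 ] 27.4 jig [-0.0017  0.002 ]
gate 1.6489356825260852 39
top 0.94 [ 0.431 -0.152] 26.8 jig [-0.3961  0.0516]
top 0.78 [ 0.638 -0.301] 26.9 jig [-0.5117 -0.1758]
gate 1.6798523484548715 41
```

Call:
move_arm([
  [[0.45, 0, 0, 0, 0], [0.45, 1, 0, 0, 0], [0.45, 1, 0, 0, 0], [0.45, 1, 0, 0, 0], [0.45, 2, 0, 0, 0], [0.45, 2, 0, 0, 0], [0.45, 2, 0, 0, 0], [0.45, 2, 0, 0, 0], [0.45, 2, 0, 0, 0], [0.45, 2, 0, 0, 0]],
])

```text
time_s: 15.13
eef_pos: [0.5374, 0.2024, 0.0105]
eef_rot: [0.001, 0.757, 0.654, -0.001]
wrist_force: [0.7, -11.1, 3.1]
opening: 0.45
grasp_force: 5.8
```

Call:
move_arm([
  [[0.45, -3, 0, 0, 0], [0.45, -10, 0, 0, 0], [0.45, -20, 0, 0, 0], [0.45, -30, 0, 0, 0], [0.45, -30, 0, -25, 0], [0.45, -30, 0, -60, 0], [0, -30, 0, -95, 0], [0, -45, 15, -105, 0], [0, -65, 40, -105, 0], [0, -85, 60, -105, 0]],
])

```text
time_s: 15.97
eef_pos: [0.5856, 0.11, 0.1173]
eef_rot: [0.001, 0.756, 0.654, 0.002]
wrist_force: [0.2, 0.6, -0.0]
opening: -0.003
grasp_force: 0.0
```

```bash
python3 - <<'E'
from look import *
look(7)
o=ctrl.get_obs();p,q=o["eef_pos"],o["eef_rot"];ty=np.deg2rad(-8.3)
s=gatept(1.68,.115,.012,-1,ty); print(s,shift(p,q,[*s,.014]))
s0=[*s,.014]
for g in np.linspace(1.68,0,31):
    t=gatept(g,.115,0,-1,ty); print(round(g,2),shift(s0,q,[*t,.014]))
E
```

```text
15.9667 [0.58555655 0.11004951 0.11727742] tcp jig [-0.1137 -0.062 ] [ 0.2  0.6 -0. ]
scene 0.94 [0.54  0.231] 27.1 jig [-0.0014  0.0017]
scene 0.61 [ 0.428 -0.15 ] 27.0 jig [-0.3949  0.0539]
scene 0.6 [0.584 0.055] 9.3 jig [-0.1685 -0.0686]
scene 0.55 [ 0.63  -0.279] 50.4 jig [-0.4914 -0.165 ]
gate 1.6487315397837978 41
top 0.66 [ 0.431 -0.152] 26.5 jig [-0.3957  0.0515]
top 0.55 [ 0.638 -0.301] 27.4 jig [-0.5118 -0.1758]
top 0.48 [0.535 0.225] 23.5 jig [-0.0078  0.005 ]
top 0.46 [0.588 0.053] 9.9 jig [-0.1701 -0.0732]
gate 1.6802528221027577 37
[0.62169893 0.06913863] [-35.  44. 101.]
1.68 [ -1. -12.   0.]
1.62 [ -3. -19.   0.]
1.57 [ -4. -26.   0.]
1.51 [ -5. -32.   0.]
1.46 [ -6. -37.   0.]
1.4 [ -6. -44.   0.]
1.34 [ -6. -50.   0.]
1.29 [ -6. -56.   0.]
1.23 [ -5. -62.   0.]
1.18 [ -4. -68.   0.]
1.12 [ -3. -75.   0.]
1.06 [ -1. -81.   0.]
1.01 [  1. -87.   0.]
0.95 [  3. -93.   0.]
0.9 [  6. -99.   0.]
0.84 [   9. -105.    0.]
0.78 [  13. -110.    0.]
0.73 [  17. -116.    0.]
0.67 [  21. -121.    0.]
0.62 [  26. -126.    0.]
0.56 [  31. -131.    0.]
0.5 [  36. -136.    0.]
0.45 [  41. -140.    0.]
0.39 [  47. -144.    0.]
0.34 [  53. -147.    0.]
0.28 [  60. -151.    0.]
0.22 [  66. -153.    0.]
0.17 [  73. -156.    0.]
0.11 [  80. -158.    0.]
0.06 [  87. -159.    0.]
0.0 [  94. -161.    0.]
```

Call:
move_arm([
  [[0, -18, 22, 0, 0], [0, -35, 44, 0, 0], [0, -35, 44, 10, 0], [0, -35, 44, 35, 0], [0, -35, 44, 60, 0], [0, -35, 44, 80, 0], [0, -35, 44, 95, 0], [0, -35, 44, 101, 0], [0, -35, 44, 101, 0], [0, -35, 44, 101, 0]],
])

```text
time_s: 17.0
eef_pos: [0.622, 0.0705, 0.0144]
eef_rot: [-0.0, 0.757, 0.654, -0.0]
wrist_force: [0.7, 0.6, 1.1]
opening: 0.002
grasp_force: 0.0
```

Call:
move_arm([
  [[0, -1, -6, 0, 0], [0, -1, -12, 0, 0], [0, -3, -18, 0, 0], [0, -4, -25, 0, 0], [0, -5, -31, 0, 0], [0, -6, -37, 0, 0], [0, -6, -44, 0, 0], [0, -6, -50, 0, 0], [0, -6, -56, 0, 0], [0, -5, -62, 0, 0]],
])

```text
time_s: 17.83
eef_pos: [0.5598, 0.0739, 0.0143]
eef_rot: [0.0, 0.757, 0.654, 0.0]
wrist_force: [3.6, 1.6, 0.9]
opening: 0.002
grasp_force: 1.3
```

Call:
move_arm([
  [[0, 1, -6, 0, 0], [0, 2, -13, 0, 0], [0, 4, -19, 0, 0], [0, 6, -25, 0, 0], [0, 8, -31, 0, 0], [0, 11, -37, 0, 0], [0, 14, -43, 0, 0], [0, 18, -48, 0, 0], [0, 22, -54, 0, 0], [0, 26, -59, 0, 0]],
])

```text
time_s: 18.67
eef_pos: [0.5051, 0.1087, 0.0143]
eef_rot: [-0.0, 0.757, 0.654, -0.0]
wrist_force: [2.5, -1.7, -0.2]
opening: -0.0
grasp_force: 1.2
```

Call:
move_arm([
  [[0, 5, -5, 0, 0], [0, 10, -10, 0, 0], [0, 15, -15, 0, 0], [0, 20, -19, 0, 0], [0, 26, -23, 0, 0], [0, 32, -26, 0, 0], [0, 39, -30, 0, 0], [0, 45, -32, 0, 0], [0, 50, -34, 0, 0], [0, 55, -36, 0, 0]],
])

```text
time_s: 19.5
eef_pos: [0.4784, 0.1684, 0.0145]
eef_rot: [0.0, 0.757, 0.654, 0.0]
wrist_force: [5.3, -3.0, 0.3]
opening: -0.001
grasp_force: 2.2
```

```bash
python3 -c "
from look import *
look(8)"
```

```text
19.5 [0.478382   0.16835898 0.01446803] tcp jig [-0.0723  0.0528] [ 5.3 -3.   0.3]
scene 0.88 [ 0.429 -0.152] 27.6 jig [-0.3966  0.0533]
scene 0.63 [0.541 0.231] 27.2 jig [-0.0007  0.0007]
scene 0.32 [0.489 0.196] 40.1 jig [-0.0435  0.0461]
gate 0.12747611735623732 67
top 0.96 [ 0.638 -0.301] 27.0 jig [-0.5119 -0.1756]
top 0.81 [0.542 0.231] 26.9 jig [-0.001 -0.001]
top 0.56 [ 0.431 -0.152] 26.8 jig [-0.3961  0.0516]
gate None 0
```

Call:
move_arm([
  [[0, 0, 4, 0, 0], [0, 2, 4, 0, 0], [0, 4, 4, 0, 0], [0, 6, 4, 0, 0], [0, 8, 4, 0, 0], [0, 10, 4, 0, 0], [0, 11, 4, 0, 0], [0, 12, 4, 0, 0], [0, 13, 4, 0, 0], [0, 13, 4, 0, 0]],
])

```text
time_s: 20.53
eef_pos: [0.4838, 0.1804, 0.0141]
eef_rot: [-0.0, 0.757, 0.654, -0.0]
wrist_force: [-2.2, -1.9, -0.7]
opening: 0.001
grasp_force: 1.0
```

Call:
move_arm([
  [[0, 1, 0, 0, 0], [0, 1, 0, 0, 0], [0, 2, 0, 0, 0], [0, 2, 0, 0, 0], [0, 3, 0, 0, 0], [0, 3, 0, 0, 0], [0, 4, 0, 0, 0], [0, 4, 0, 0, 0], [0, 4, 0, 0, 0], [0, 4, 0, 0, 0]],
])

```text
time_s: 21.37
eef_pos: [0.4844, 0.1836, 0.0143]
eef_rot: [0.0, 0.757, 0.654, -0.001]
wrist_force: [-3.2, -5.9, 0.4]
opening: 0.005
grasp_force: 3.1
```

```bash
python3 -c "
from look import *
look(9)"
```

```text
21.3667 [0.48439991 0.18355692 0.0142743 ] tcp jig [-0.0563  0.0491] [-3.2 -5.9  0.4]
scene 0.92 [0.54 0.23] 27.4 jig [-0.0017  0.001 ]
scene 0.92 [ 0.429 -0.152] 28.0 jig [-0.3969  0.0532]
gate -0.0039780915358331725 68
top 0.95 [0.542 0.231] 26.9 jig [-0.0002 -0.0009]
top 0.95 [ 0.43  -0.152] 27.0 jig [-0.396   0.0517]
top 0.66 [ 0.638 -0.301] 27.3 jig [-0.5117 -0.1763]
gate None 0
```

Call:
move_arm([
  [[0, 1, 0, 0, 0], [0, 1, 0, 0, 0], [0, 1, 0, 0, 0], [0, 2, 0, 0, 0], [0, 2, 0, 0, 0], [0, 2, 0, 0, 0], [0, 2, 0, 0, 0], [0, 2, 0, 0, 0], [0, 2, 0, 0, 0], [0, 2, 0, 0, 0]],
])

```text
time_s: 22.4
eef_pos: [0.4844, 0.184, 0.0143]
eef_rot: [0.001, 0.757, 0.654, -0.002]
wrist_force: [-4.7, -14.4, 3.7]
opening: 0.002
grasp_force: 7.2
```

Call:
move_arm([
  [[0, 0.5, 0, 0, 0], [0, 0.5, 0, 0, 0], [0, 1, 0, 0, 0], [0, 1, 0, 0, 0], [0, 1, 0, 0, 0], [0, 1, 0, 0, 0], [0, 1, 0, 0, 0], [0, 1, 0, 0, 0], [0, 1, 0, 0, 0], [0, 1, 0, 0, 0]],
])

```text
time_s: 23.23
eef_pos: [0.4845, 0.1841, 0.0143]
eef_rot: [0.001, 0.757, 0.654, -0.002]
wrist_force: [-5.2, -18.2, 5.0]
opening: 0.007
grasp_force: 9.4
```

Call:
move_arm([
  [[0, -1, 0, 0, 0], [0, -3, 0, 0, 0], [0, -8, 0, 0, 0], [0, -16, 0, 0, 0], [0, -26, 0, 0, 0], [0, -36, 0, -20, 0], [0, -46, 0, -50, 0], [0, -60, 0, -85, 0], [0, -80, 0, -120, 0], [0, -100, 0, -140, 0]],
])

```text
time_s: 24.07
eef_pos: [0.4721, 0.0872, 0.1583]
eef_rot: [0.002, 0.757, 0.654, 0.002]
wrist_force: [1.4, -0.1, 0.7]
opening: 0.001
grasp_force: 0.0
```

```bash
python3 -c "
from look import *
look(10)
a=cv2.resize(cv2.imread('pics/top10.png')[170:290,100:240],(400,343),interpolation=cv2.INTER_CUBIC)
b=cv2.resize(cv2.imread('pics/scene10.png')[240:360,160:300],(400,343),interpolation=cv2.INTER_CUBIC)
cv2.imwrite('pics/c10.png',np.hstack([a,b]))"
```

```text
24.0667 [0.47213966 0.08720231 0.15826729] tcp jig [-0.1534  0.0467] [ 1.4 -0.1  0.7]
scene 0.73 [0.54  0.231] 27.2 jig [-0.0009  0.0011]
scene 0.65 [ 0.428 -0.15 ] 26.5 jig [-0.3947  0.0546]
gate -0.000184747578762412 66
top 0.79 [ 0.637 -0.301] 27.6 jig [-0.5122 -0.1751]
top 0.78 [ 0.43  -0.152] 26.7 jig [-0.3962  0.0518]
top 0.76 [0.543 0.231] 26.9 jig [-0.0008 -0.0013]
gate None 0
```

View pics/c10.png

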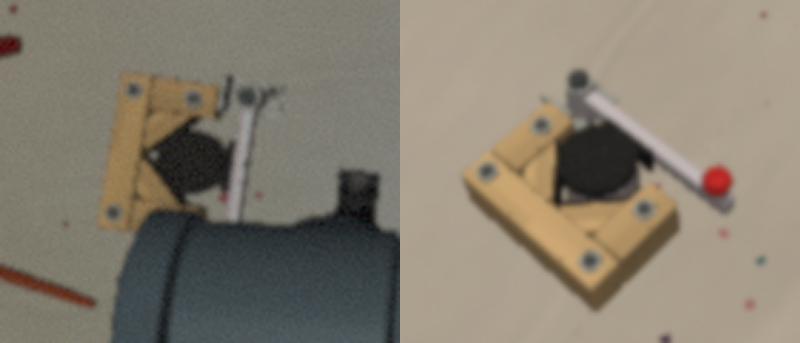

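The close-up shows the pot seated in the V (about 200,160 in the left crop) with the pad against it. The gate is shut and the gripper is clear.

```bash
python3 -c "
from bench import order
print(order.hand_in())"
```

```text
the job is handed in; nothing more can be done
None
```

The black-lidded pot is home in the V with the gate pushed shut (last push about 19 N) and its pad against the pot. The pot stayed standing, the arm is clear, and the job was handed in at about 24 s; no verdict came back.

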